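Check the probe on the brass block, then hold it square on the marked spot of a duct panel

ROBOT

A 7-joint arm with a two-finger parallel gripper is mounted at the origin on the work surface. World frame = base frame: x ahead of the robot, y to its left, z up, the work surface at z = 0. Lengths are in m, angles in degrees, forces in N, time in s.
With the tool pointing down it reaches from about 0.425 to 0.875 m from the base axis. Payload 9.9 kg.
Tool frame: the origin (TCP) lies between the finger pads; the fingertips stand 25 mm ahead of it and the grasp point (between the pads) lies 6 mm ahead of it; z points along the fingers, y is the direction in which the jaws open and shut (so a half turn about z gives the same grasp; the last joint's range is limited). The gripper opens to 85 mm and grips with 20 to 120 N. Pads are 22 mm wide; open, the fingers measure 114 mm over their backs; the gripper's body (76 mm by 85 mm) begins 54 mm behind the grasp point. The pads swing forward as they close: fully open they stand 13 mm farther back than shut.
Start: joints at [-70.863, 32.985, 1.427, 82.34, -0.859, 64.687, -3.237], TCP at [0.274, 0.617, 0.256] pointing down, gripper open.
Joint ranges: [-157.87, 157.87], [-19.46, 123.44], [-87.15, 90], [11.01, 140.99], [-62.26, 242.26], [9.8, 113.94], [-161.44, 161.44]. Speed limits (degrees/s): [127.2, 127.2, 172.46, 172.46, 180, 180, 180].

INTERFACE

Orientations are given as a 3x3 rotation matrix whose columns are the frame's x, y, z axes.
In Python, from station import r gives the robot as it stands. The module is installed in compiled form; this text tells all that it offers. Calls block until the motion is done:
- r.reach(position, orientation): joint-space move of the TCP to a pose.
- r.servo_line(position, ori=None, v=0.15): straight line of the TCP; ori=None keeps the orientation; v is the mean speed in m/s.
- r.movej(angles): joint-space move.
- r.set_gripper(opening): opening from 0.0 (shut) to 1.0 (fully open); the grip force is fixed at half the most; returns when the fingers have stopped.
- r.wait(seconds).
- r.inverse_kinematics(position, orientation): joint angles nearest the present ones, or None.
- r.snapshot(name): name is "scene" or "side" or "wrist"; returns a dict with "img" (400x640x3 uint8, red, green, blue), "K" (3x3 intrinsics, pixels), "rvec" (rotation vector, rad) and "tvec" (3), from world to camera coordinates, as OpenCV has them; the wrist camera has in their place "tool_from_camera" (4x4, takes a point from camera to tool coordinates, whose origin is the TCP and whose axes are the flange's). Camera axes: x right, y down, z forward; pixel columns grow to the right and rows downward; lengths in m; the calibration is good to about 2 mm. The wrist camera is an equidistant fisheye: a pixel r from the principal point sees the ray r / f radians off the axis. A picture is of the moment at which its call begins: read the wrist's pose just before it. There is no depth.
A pose or a line that the arm cannot do raises r.Unreachable and nothing moves.
- r.finish_job(): hands the job in, once; it reports no verdict.
Trained networks look in a picture, given as the dict that the camera call returned (one of the last four; its "shot" number tells which), for a name from the list of things; names that differ only in an ending like _2 or _b are one class to them, and where a whole thing is asked for, a point or a joint stands for the part that bears it (a point fixed in the world has none). Each returns a list of dicts, best first, with "confidence" (0 to 1); they miss things now and then, are a little off and sometimes report something else, mostly with a low value. They report only what shows in the picture. A call takes as long as a camera call. They do not tell look-alikes from the thing itself.
- r.search_frame(name, picture): "rect" ([left, top, right, bottom] in pixels, round what is visible of it).
- r.landmark_of(name, picture): "uv" ([column, row] in pixels: a listed point, or the origin of a listed thing).
Readings, each from a call of its own:
- r.current_t(): time.
- r.current_joint_pos(): joint angles.
- r.current_joint_velocities(): joint speeds.
- r.current_joint_torque(): joint torques, N m.
- r.current_eef_pos(): TCP position.
- r.current_orientation(): TCP orientation.
- r.current_ft_force(): force on the tool from outside, world axes, zero at the start.
- r.current_wrist_torque(): the same for the moment, N m.
- r.current_finger_gap(): opening from 0.0 (shut) to 1.0 (fully open).
Only numpy, scipy, OpenCV 4.12 (cv2) and the standard library are available. Lean on these libraries where they do the work, as an engineer would, in place of code of your own. Each camera call takes 0.05 s, during which the arm holds its last target.

TASK

Take the green thickness probe out of its black holder, first press its spring tip straight down on the top of the brass reference block, upright and pushed in about half way, for a second. Then press the tip gently on the red-ringed spot of the tilted duct panel, the probe square to the panel and the tip again pushed in about half way, and finish there, still holding the probe in place. Never press hard, and do not shift the panel or disturb the other things on the bench.

Things in the scene. Friction and masses are not known exactly. Their poses are not given: they have to be found in the camera images.
- probe_mid (a point): Centre of the green barrel (28 x 28 mm square, 70 mm long) of the loose probe, 150 g. z along the probe away from the tip, x and y square to the flat sides. Below the barrel come a 30 mm nose, 16 mm thick, and the spring tip, 20 mm: this point is 85 mm from the end of the free tip. Starts upright, tip down, barrel standing on the holder's top, nose in its hole, sides parallel to the holder's.
- probe_tip (a point): The end of the probe's spring tip, a steel ball 8 mm across; it moves with the tip. Axes as for the probe.
- plunger (a joint): How far the spring tip is pushed into the nose: 0 fully out, 0.012 m fully in; half way is 0.006. It takes about 1 N to start, 2.5 N half way, 4 N at the end; beyond that the probe is rigid. The 6 mm of the tip next to the nose are red: at half way the red has just gone into the nose.
- holder_hole (a point): Centre of the top of the probe's holder, a fixed black block 90 x 90 mm and 60 mm high with a 20 mm square upright hole right through its middle. x and y along its sides, z up.
- ref_top (a point): Centre of the top face of the brass reference block, 50 x 50 mm and 25 mm high, level and fixed to the bench. z up.
- mark (a point): Centre of the red-ringed spot (22 mm ring, red dot) on the top face of the bright sheet-metal duct panel. z is the panel's outward normal, x and y lie in the panel. The panel is 150 mm (x) by 120 mm (y); the spot is 15 mm from its middle towards -x and 22 mm towards +y. Two smaller blue-ringed spots do not count.
- panel (a joint): Tilt of the duct panel about the level axis of its stand, rad: 0 level; as it grows the panel's -x edge, on the robot's side, goes down. It starts at 0.26 to 0.48 and is held by stiff friction (2 N m), far more than a light push.
- stand: The fixed stand that carries the panel: dark 140 x 120 mm base plate, two blue uprights 100 mm high at either side of the panel (y = +-66 mm). Origin at the middle of its underside; the panel's tilt axis is 90 mm above it, along y.
- ref: The brass reference block; origin at the centre of its underside, 25 mm below its top.
- probe: The probe (with its spring tip); origin on its axis at the lower end of the barrel, 35 mm from the barrel's centre towards the tip; axes as for its centre.
- holder: The probe's holder; origin at the centre of its underside.
- screwdriver: Bystander: orange-handled screwdriver lying on the bench.
- wrench: Bystander: steel wrench lying on the bench.
- jar: Bystander: amber jar, 64 mm across, 85 mm high.
- carton: Bystander: cardboard carton 110 x 70 x 45 mm.
- collar: Bystander: sheet-metal duct collar, 100 mm across, 60 mm high.
- tape: Bystander: grey ring-shaped roll, 70 mm across, 25 mm high.
There are look-alikes about, which are no part of the job. There is more than one size of the probe; the job needs the middle-sized.

How it is judged:
By the outcome, as a careful person would: the job done as asked, in the order asked, and still so for the second after the job is handed in, while the arm keeps its last pose, push and grip.
It also fails if it takes over 51 s, if anything falls off the work surface, if the arm or the gripper's body presses on something with over 40 N, if the wrist force passes 120 N, or if a joint passes its speed limit or range.

## Working session

There is one attempt and no reset: what is moved stays moved. The work goes in short steps, each a Python script; the robot and the scene stay as the last script left them, time stands still between calls to the robot, and variables do not carry over. Pictures are saved under pics/ and viewed, and the job is handed in when it is done.

```bash
mkdir -p pics; ls
python3 - <<'E'
from station import r
import cv2,pickle
S={}
for n in ["scene","side","wrist"]:
    s=r.snapshot(n); S[n]=s
    cv2.imwrite(f"pics/{n}0.png",s["img"][:,:,::-1])
    print(n,{k:v for k,v in s.items() if k!="img"})
    for nm in ["probe_mid","probe","holder_hole","ref_top","mark","stand"]:
        try: print(nm,[( [int(x) for x in d["uv"]],round(d["confidence"],2)) for d in r.landmark_of(nm,s)])
        except Exception as e: print(nm,repr(e))
pickle.dump(S,open("s0.pkl","wb"))
print(r.current_t(), r.current_eef_pos(), r.current_orientation(), r.current_finger_gap())
E
```

```text
pics
scene {'K': array([[402.45925498,   0.        , 319.97671422],
       [  0.        , 402.45925498, 204.58502747],
       [  0.        ,   0.        ,   1.        ]]), 'rvec': array([ 1.58592485,  1.98187462, -0.82402794]), 'tvec': array([ 0.12582402, -0.30698188,  1.61963204]), 'shot': 1}
probe_mid [([414, 260], 0.95), ([418, 233], 0.77), ([382, 219], 0.47)]
probe [([418, 244], 0.78), ([411, 274], 0.67), ([383, 224], 0.58)]
holder_hole [([416, 241], 0.57)]
ref_top [([325, 226], 0.88)]
mark [([251, 192], 0.82), ([328, 231], 0.67)]
stand [([251, 218], 0.81)]
side {'K': array([[427.93186416,   0.        , 319.3905884 ],
       [  0.        , 427.93186416, 200.72396758],
       [  0.        ,   0.        ,   1.        ]]), 'rvec': array([ 0.30307423, -2.59943641,  1.52415034]), 'tvec': array([0.52605316, 0.16360097, 1.18934098]), 'shot': 2}
probe_mid [([229, 242], 0.88), ([271, 263], 0.86), ([308, 253], 0.57)]
probe [([272, 276], 0.82), ([229, 264], 0.69), ([307, 261], 0.54)]
holder_hole [([275, 273], 0.92)]
ref_top [([312, 233], 0.81)]
mark [([337, 175], 0.71), ([270, 274], 0.38)]

[... 220 characters left out ...]
.        ]]), 'tool_from_camera': array([[ 2.12269658e-04, -9.61746971e-01, -2.73939261e-01,
         6.88561924e-02],
       [ 9.99999959e-01,  2.56896705e-04, -1.27035383e-04,
         1.40358828e-03],
       [ 1.92549988e-04, -2.73939223e-01,  9.61746986e-01,
        -1.17370047e-01],
       [ 0.00000000e+00,  0.00000000e+00,  0.00000000e+00,
         1.00000000e+00]]), 'shot': 3}
probe_mid []
probe [([168, 395], 0.44)]
holder_hole []
ref_top []
mark [([296, 254], 0.23)]
stand []
1.05 [0.27387681 0.61694146 0.2562964 ] [[-9.13983618e-01  4.05751088e-01  8.58746210e-06]
 [ 4.05751088e-01  9.13983618e-01 -1.40421121e-05]
 [-1.35464019e-05 -9.34988833e-06 -1.00000000e+00]] 0.9986376724533774
```

View pics/scene0.png

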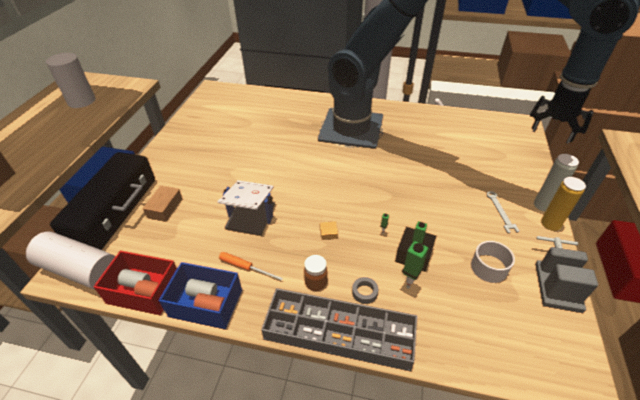

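View pics/side0.png

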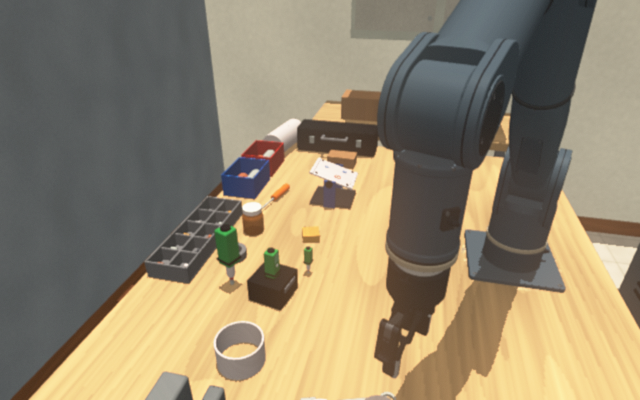

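View pics/wrist0.png

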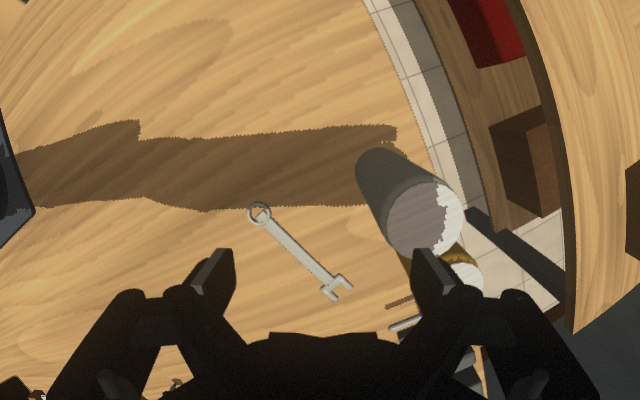

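```bash
cat > h.py <<'E'
import numpy as np,cv2
def cam(s):
    R=cv2.Rodrigues(s["rvec"])[0]; return s["K"],R,s["tvec"]
def ray(s,uv):
    K,R,t=cam(s); c=-R.T@t; d=R.T@np.linalg.solve(K,[uv[0],uv[1],1.]); return c,d/np.linalg.norm(d)
def atz(s,uv,z):
    c,d=ray(s,uv); return c+d*(z-c[2])/d[2]
def tri(*rs):
    A=0;b=0
    for c,d in rs:
        P=np.eye(3)-np.outer(d,d); A=A+P; b=b+P@c
    x=np.linalg.solve(A,b); return x,[np.linalg.norm((np.eye(3)-np.outer(d,d))@(x-c)) for c,d in rs]
def proj(s,X):
    K,R,t=cam(s); p=(R@np.atleast_2d(X).T).T+t; p=(K@p.T).T; return p[:,:2]/p[:,2:]
def wrist_ray(s,uv,pos,ori):
    K=s["K"]; T=s["tool_from_camera"]; p=np.array([(uv[0]-K[0,2]),(uv[1]-K[1,2])]); rr=np.linalg.norm(p); th=rr/K[0,0]
    d=np.array([*(np.sin(th)*p/max(rr,1e-9)),np.cos(th)])
    return ori@T[:3,3]+pos, ori@T[:3,:3]@d
def wrist_proj(s,X,pos,ori):
    K=s["K"]; T=s["tool_from_camera"]
    Xt=(np.atleast_2d(X)-pos)@ori; Xc=(Xt-T[:3,3])@T[:3,:3]
    n=np.linalg.norm(Xc[:,:2],axis=1); th=np.arctan2(n,Xc[:,2])
    return Xc[:,:2]/n[:,None]*(th*K[0,0])[:,None]+K[:2,2]
E
python3 - <<'E'
import pickle; from h import *
S=pickle.load(open("s0.pkl","rb")); a,b=S["scene"],S["side"]
for n,u,v in [("mid",(418,233),(271,263)),("big",(414,260),(229,242)),("small",(382,219),(308,253)),("hole",(416,241),(275,273)),("ref",(325,226),(312,233)),("mark",(251,192),(337,175)),("stand",(251,218),(330,195))]:
    print(n,*[np.round(q,4) for q in tri(ray(a,u),ray(b,v))])
print(atz(a,(418,233),.095),atz(b,(271,263),.095),atz(a,(325,226),.025),atz(b,(312,233),.025))
cr=[cv2.resize(a["img"][170:300,330:460],(400,400),interpolation=2),cv2.resize(b["img"][215:315,210:310],(400,400),interpolation=2)]
cv2.imwrite("pics/c1.png",np.hstack(cr)[:,:,::-1])
cr=[cv2.resize(a["img"][170:250,210:290],(400,400),interpolation=2),cv2.resize(b["img"][145:215,300:370],(400,400),interpolation=2)]
cv2.imwrite("pics/c2.png",np.hstack(cr)[:,:,::-1])
E
```

```text
mid [0.5914 0.2828 0.0953] [0.0017 0.0017]
big [0.7051 0.2714 0.1256] [0.0037 0.0037]
small [0.528  0.1799 0.0615] [0.001 0.001]
hole [0.5871 0.2806 0.0608] [0.0023 0.0023]
ref [0.556  0.0158 0.0166] [0.0047 0.0047]
mark [ 0.5322 -0.2219  0.0953] [0.0005 0.0005]
stand [ 0.5581 -0.2257  0.0105] [0.0042 0.0042]
[0.58940807 0.28187522 0.095     ] [0.59221217 0.28456445 0.095     ] [0.5582283  0.01426361 0.025     ] [0.55454938 0.03471055 0.025     ]
```

View pics/c1.png

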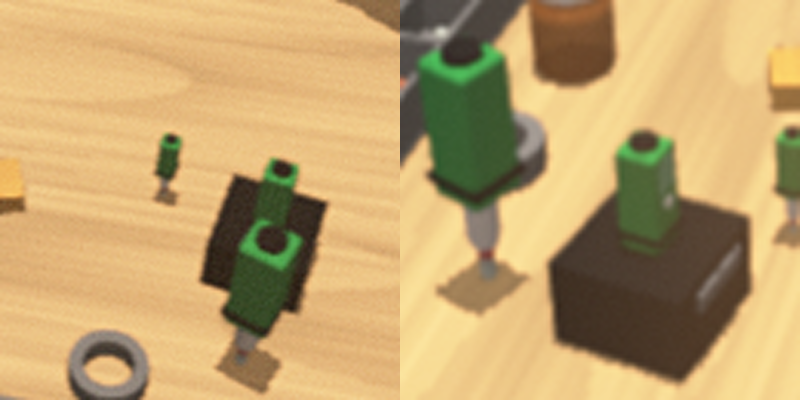

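View pics/c2.png

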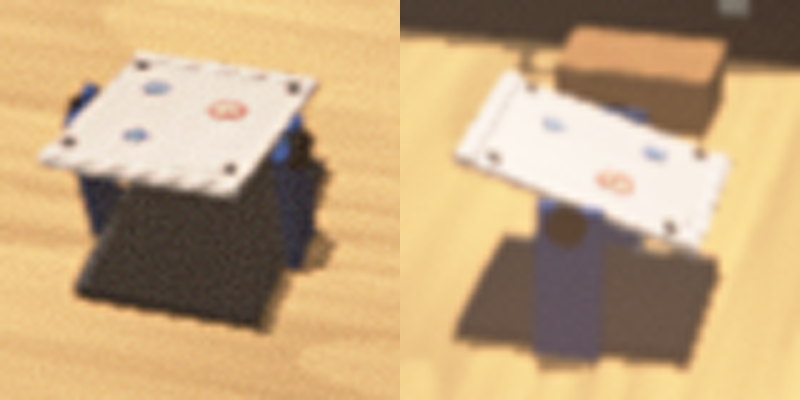

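Run:
```python
import pickle; from h import *
S=pickle.load(open("s0.pkl","rb")); a,b=S["scene"],S["side"]
P=[atz(a,(406.4,227.5),.06),atz(a,(436.3,236),.06),atz(b,(248,280.5),.06),atz(b,(280.8,293),.06),atz(b,(297.5,268.8),.06)]
for p in P: print(p.round(3))
for i,j in [(0,1),(2,3),(3,4)]:
    d=P[j]-P[i]; print(np.linalg.norm(d),np.degrees(np.arctan2(d[1],d[0])))
```

```text
[0.544 0.252 0.06 ]
[0.558 0.337 0.06 ]
[0.64  0.318 0.06 ]
[0.551 0.342 0.06 ]
[0.538 0.249 0.06 ]
0.0861000660507715 80.54582717377353
0.0921639934808005 165.01607869700695
0.09467278155542397 -98.00506286417215
```

```bash
cat >> h.py <<'E'
def ori_down(deg):
    a=np.radians(deg); x=-np.array([np.cos(a),np.sin(a),0]); z=np.array([0,0,-1.]); return np.c_[x,np.cross(z,x),z]
E
python3 - <<'E'
from station import r; from h import *; import pickle
r.reach([0.589,0.283,0.28],ori_down(-11))
p,o=r.current_eef_pos(),r.current_orientation(); s=r.snapshot("wrist"); pickle.dump((p,o,s),open("w1.pkl","wb"))
cv2.imwrite("pics/w1.png",s["img"][:,:,::-1])
for nm in ["probe_mid","holder_hole","holder"]:
    for d in r.landmark_of(nm,s):
        c,dd=wrist_ray(s,d["uv"],np.array(p),o); print(nm,np.round(d["uv"]),d["confidence"],[ (c+dd*(z-c[2])/dd[2]).round(4) for z in (.095,.06,0)])
print(r.current_t(),p,r.current_joint_pos())
E
```

```text
probe_mid [227. 146.] 0.81 [array([0.5317, 0.1993, 0.095 ]), array([0.5329, 0.1877, 0.06  ]), array([0.535, 0.168, 0.   ])]
probe_mid [324. 190.] 0.56 [array([0.5948, 0.2865, 0.095 ]), array([0.6034, 0.2851, 0.06  ]), array([0.618 , 0.2826, 0.    ])]
probe_mid [339. 299.] 0.56 [array([0.7266, 0.2787, 0.095 ]), array([0.7503, 0.2764, 0.06  ]), array([0.7911, 0.2724, 0.    ])]
holder [324. 172.] 0.62 [array([0.577 , 0.2902, 0.095 ]), array([0.5835, 0.2892, 0.06  ]), array([0.5946, 0.2875, 0.    ])]
holder [324. 190.] 0.61 [array([0.5954, 0.2856, 0.095 ]), array([0.604 , 0.2841, 0.06  ]), array([0.6187, 0.2815, 0.    ])]
2.9333 [0.58821265 0.28464694 0.27990878] [-30.23027038  30.07650176   0.60155465  83.90366705  -0.35086674
  66.02793277  49.52565212]
```

View pics/w1.png

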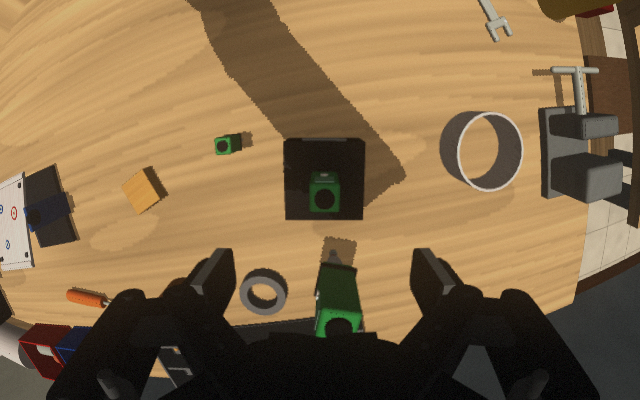

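```bash
cat >> h.py <<'E'
def box(c,yaw,h,z0,z1):
    a=np.radians(yaw);R=np.array([[np.cos(a),-np.sin(a)],[np.sin(a),np.cos(a)]])
    q=np.array([[-h,-h],[h,-h],[h,h],[-h,h]])@R.T+c[:2]
    return [np.c_[q,np.full(4,z)] for z in (z0,z1)]
E
cat > ov.py <<'E'
import pickle,sys; from h import *
p,o,s=pickle.load(open("w1.pkl","rb")); p=np.array(p)
x,y,yaw=map(float,sys.argv[1:4]); k=5; x0,y0=270,120
im=cv2.resize(s["img"][120:240,270:400],None,fx=k,fy=k,interpolation=2)
def dr(P,col):
    uv=(wrist_proj(s,P,p,o)-[x0,y0]+.5)*k; cv2.polylines(im,[np.round(uv).astype(int)],True,col,1)
for P in box((x,y),yaw,.045,0,.06): dr(P,(255,255,0))
for P in box((x,y),yaw,.014,.06,.13): dr(P,(255,0,255))
cv2.imwrite(sys.argv[4],im[:,:,::-1])
E
python3 ov.py .590 .283 -11 pics/o1.png
```

```text
(no output)
```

View pics/o1.png

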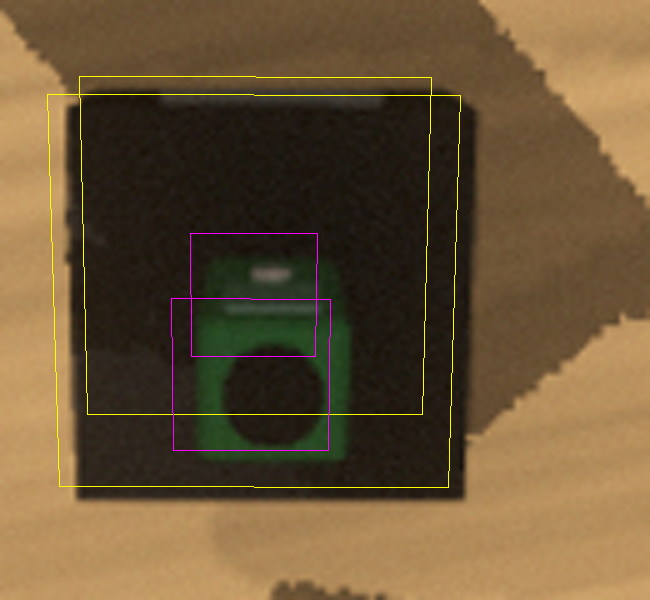

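```bash
python3 ov.py .593 .2868 -11 pics/o2.png
```

```text
(no output)
```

View pics/o2.png

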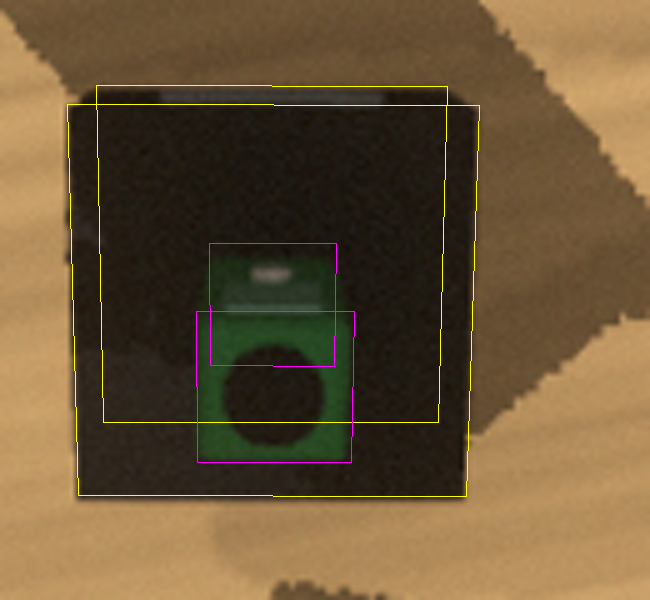

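Run:
```python
from station import r
print(r.current_t(),r.current_eef_pos(),r.current_joint_velocities(),r.current_ft_force())
q=r.inverse_kinematics([0.589,0.283,0.28],__import__('h').ori_down(-11));print(q,r.current_joint_pos())
```

```text
2.9333 [0.58847605 0.28409835 0.27990961] [ 0.25341298 -0.03623043  0.33410537  0.00967011 -0.01417092  0.03221871
  0.03966387] [-0.26067677 -0.41730651 -0.00317481]
[-30.15106443  30.06886503   0.63098362  83.90458411  -0.34598615
  66.02844524  49.53557909] [-30.23027038  30.07650176   0.60155465  83.90366705  -0.35086674
  66.02793277  49.52565212]
```

```bash
python3 - <<'E'
from station import r; from h import *; import pickle
r.servo_line([0.5928,0.2863,0.20],ori_down(-11)); r.wait(0.3)
p,o=r.current_eef_pos(),r.current_orientation(); s=r.snapshot("wrist"); pickle.dump((p,o,s),open("w1.pkl","wb"))
print(p,r.current_t(),r.current_joint_velocities().round(3),r.current_ft_force())
E
sed -i 's/x0,y0=270,120/x0,y0=270,140/;s/120:240,270:400/140:260,270:400/' ov.py
python3 ov.py .5928 .2863 -11 pics/o3.png
```

```text
[0.59307663 0.28640526 0.20081649] 3.9667 [ 0.073  0.189 -0.034  0.237 -0.028 -0.074 -0.027] [ 0.42752236  0.55122003 -0.21116216]
```

View pics/o3.png

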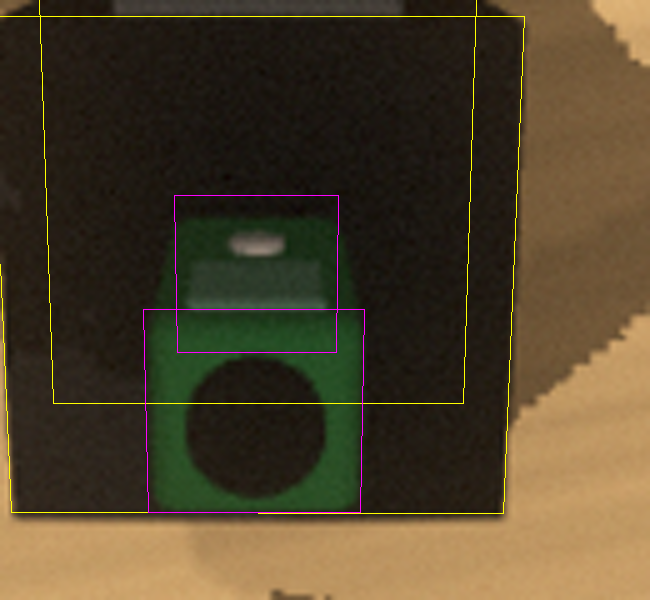

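Run:
```python
from station import r; from h import *; import pickle
O=ori_down(-11)
r.servo_line([0.5928,0.2863,0.106],O,v=0.12); r.wait(0.2)
print("pre",r.current_eef_pos(),np.mean([r.current_ft_force() for _ in range(3)],0))
r.set_gripper(0.0); r.wait(0.3)
p,o=r.current_eef_pos(),r.current_orientation()
print("grip",r.current_finger_gap(),p,o,r.current_ft_force(),r.current_t())
s=r.snapshot("wrist"); pickle.dump((p,o,s),open("w2.pkl","wb")); cv2.imwrite("pics/w2.png",s["img"][:,:,::-1])
```

```text
pre [0.59317121 0.28647543 0.10683114] [ 0.01328545 -0.50177296 -0.34861704]
grip 0.3189345289844394 [0.59278511 0.28627254 0.1060987 ] [[-9.81622015e-01  1.90835584e-01 -1.12748870e-05]
 [ 1.90835584e-01  9.81622015e-01 -2.53944834e-06]
 [ 1.05830602e-05 -4.64442805e-06 -1.00000000e+00]] [-0.83495455 -0.75105958  2.53730698] 5.9583
```

View pics/w2.png

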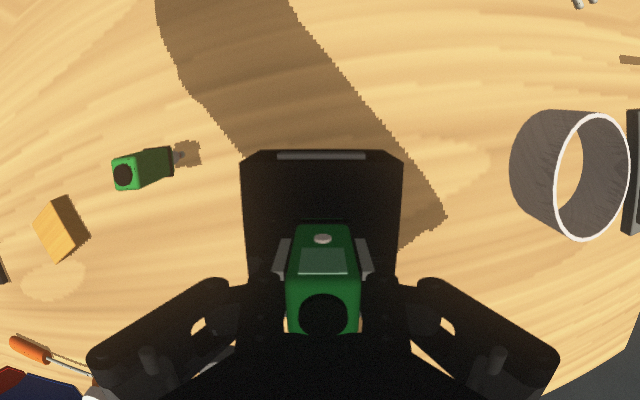

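Run:
```python
from station import r; from h import *; import pickle
O=ori_down(-11)
r.servo_line([0.5928,0.2863,0.23],O,v=0.2)
print("lift gap",r.current_finger_gap())
r.servo_line([0.556,0.02,0.20],ori_down(0),v=0.25); r.wait(0.35)
p,o=r.current_eef_pos(),r.current_orientation(); s=r.snapshot("wrist"); pickle.dump((p,o,s),open("w3.pkl","wb")); cv2.imwrite("pics/w3.png",s["img"][:,:,::-1])
for d in r.landmark_of("ref_top",s):
        c,dd=wrist_ray(s,d["uv"],np.array(p),o); print(np.round(d["uv"]),d["confidence"],(c+dd*(.025-c[2])/dd[2]).round(4))
print(p,r.current_ft_force(),r.current_wrist_torque(),r.current_t(),r.current_joint_pos())
```

```text
lift gap 0.3193266372702537
[330. 197.] 0.9 [0.5672 0.0286 0.025 ]
[0.55605608 0.02057054 0.20001034] [ 0.18175713 -0.37982591 -1.28751303] [ 0.06325027 -0.00602187  0.02653699] 8.4583 [ -5.45215194  26.22525156  -2.14500774 104.82714614   1.25533903
  48.96927233  81.82027103]
```

View pics/w3.png

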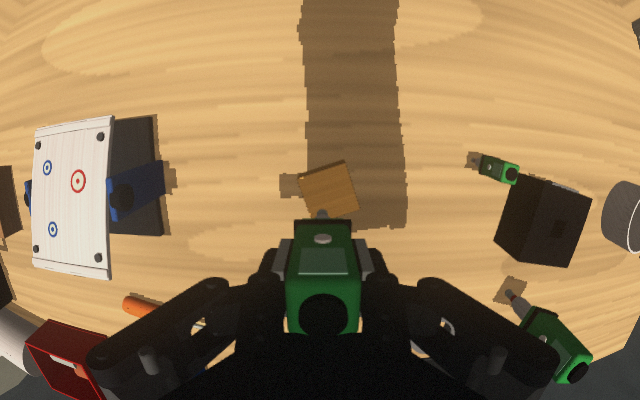

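```bash
cat > ov3.py <<'E'
import pickle,sys; from h import *
p,o,s=pickle.load(open(sys.argv[4],"rb")); p=np.array(p)
x,y,yaw=map(float,sys.argv[1:4]); k=6; x0,y0=270,145
im=cv2.resize(s["img"][y0:y0+95,x0:x0+110],None,fx=k,fy=k,interpolation=2)
def dr(P,col):
    uv=(wrist_proj(s,P,p,o)-[x0,y0]+.5)*k; cv2.polylines(im,[np.round(uv).astype(int)],True,col,1)
for P in box((x,y),yaw,.025,0,.025): dr(P,(0,0,255))
tip=p+o@np.array([0,0,.0961]); uv=(wrist_proj(s,tip,p,o)[0]-[x0,y0]+.5)*k; cv2.circle(im,tuple(int(v) for v in uv),5,(255,0,0),1)
cv2.imwrite(sys.argv[5],im[:,:,::-1])
E
python3 ov3.py .562 .028 12 w3.pkl pics/o4.png
```

```text
(no output)
```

View pics/o4.png

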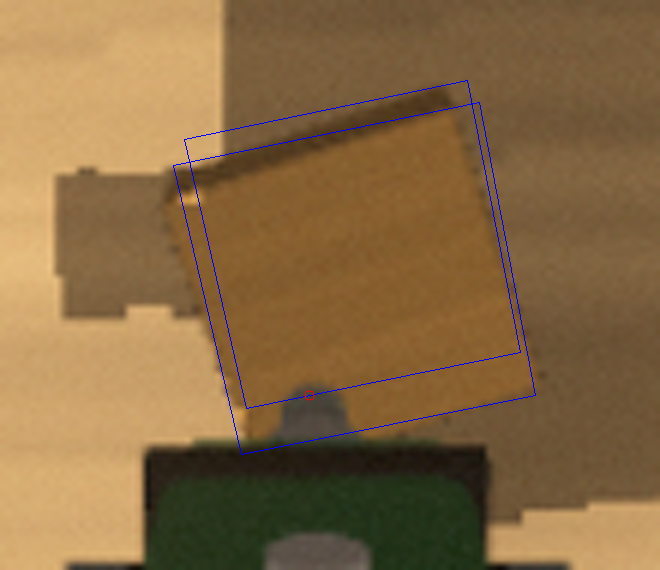

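```bash
python3 ov3.py .565 .0275 17 w3.pkl pics/o5.png
```

```text
(no output)
```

View pics/o5.png

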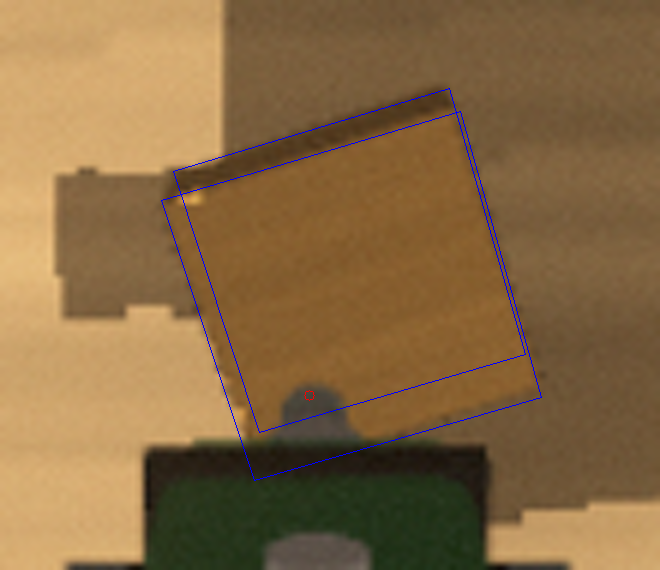

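Run:
```python
from station import r; from h import *; import pickle
O=ori_down(0)
def F(n=4):
    a=[]
    for _ in range(n): a.append(r.current_ft_force()); r.wait(0.03)
    return np.mean(a,0).round(2)
r.servo_line([0.565,0.0275,0.135],O,v=0.12); r.wait(0.4)
print("base",r.current_eef_pos(),F(6),r.current_t())
for z in (.1245,.1225,.1205,.1180):
    r.servo_line([0.565,0.0275,z],O,v=0.02); r.wait(0.15)
    print(z,r.current_eef_pos()[2].round(4),F(),r.current_t())
    if F(2)[2]>4: break
```

```text
base [0.56509558 0.02748098 0.13534829] [ 0.19 -0.34 -1.79] 9.7583
0.1245 0.1246 [ 0.31  0.03 -1.27] 10.7167
0.1225 0.1225 [-0.28 -0.02 -1.62] 11.3167
0.1205 0.1206 [ 0.63 -0.14 -0.54] 11.9167
0.118 0.118 [ 1.24 -0.19  0.41] 12.5417
```

Run:
```python
from station import r; from h import *; import pickle
O=ori_down(0)
r.servo_line([0.565,0.0275,.1151],O,v=0.02); r.wait(0.3)
f=[]
for _ in range(8): f.append(r.current_ft_force()); r.wait(0.03)
print(r.current_eef_pos(),np.mean(f,0),r.current_wrist_torque(),r.current_finger_gap(),r.current_t())
p,o=r.current_eef_pos(),r.current_orientation(); s=r.snapshot("wrist"); pickle.dump((p,o,s),open("w4.pkl","wb"))
t=r.snapshot("side"); u=r.snapshot("scene"); pickle.dump((t,u),open("g4.pkl","wb"))
print(r.current_t())
for im,n in((t,"side4"),(u,"scene4")):
    uv=proj(im,[0.565,.0275,.05])[0].astype(int); print(uv)
c=[cv2.resize(s["img"][150:270,260:380],(400,400),interpolation=2)]
for im in (t,u):
    x,y=proj(im,[0.565,.0275,.05])[0].astype(int); c.append(cv2.resize(im["img"][y-30:y+30,x-30:x+30],(400,400),interpolation=2))
cv2.imwrite("pics/p4.png",cv2.resize(np.hstack(c),(800,267))[:,:,::-1])
```

```text
[0.56502271 0.02752056 0.11511371] [ 0.66343225 -0.10462613  1.44272304] [ 0.01260148 -0.30297379  0.03647666] 0.3181737097439239 13.4667
13.6167
[309 224]
[328 222]
```

View pics/p4.png

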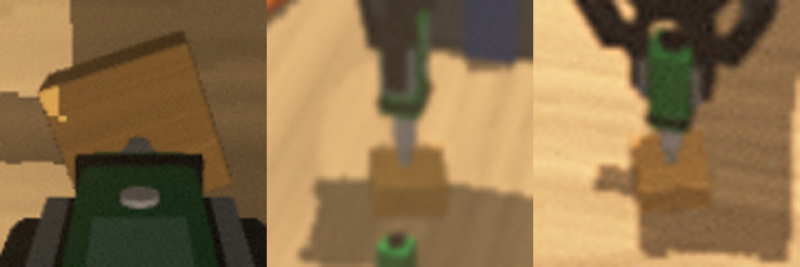

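Run:
```python
from station import r; from h import *
def F(n):
    a=[]
    for _ in range(n): a.append(r.current_ft_force()); r.wait(0.05)
    return np.mean(a,0).round(3),np.std(a,0).round(2)
print(F(20),r.current_t(),r.current_eef_pos())
r.servo_line([0.565,0.0275,.150],ori_down(0),v=0.06); r.wait(0.3); print(F(8),r.current_t())
```

```text
(array([0.835, 0.046, 1.316]), array([0.4 , 0.42, 0.49])) 14.6167 [0.56501396 0.02749466 0.11509532]
(array([-0.076,  0.18 , -1.565]), array([0.51, 0.52, 0.37])) 16.05
```

Run:
```python
from station import r; from h import *; import pickle
r.servo_line([0.565,0.0275,.25],ori_down(0),v=0.25)
r.servo_line([0.60,-0.21,.29],ori_down(0),v=0.25); r.wait(0.4)
p,o=r.current_eef_pos(),r.current_orientation(); s=r.snapshot("wrist"); pickle.dump((p,o,s),open("w5.pkl","wb")); cv2.imwrite("pics/w5.png",s["img"][:,:,::-1])
for n in ("mark","stand"):
  for d in r.landmark_of(n,s):
        c,dd=wrist_ray(s,d["uv"],np.array(p),o); print(n,np.round(d["uv"],1),d["confidence"],(c+dd*(.095-c[2])/dd[2]).round(4))
t=r.snapshot("side"); u=r.snapshot("scene"); pickle.dump((t,u),open("g5.pkl","wb"))
print(p,r.current_t(),r.current_joint_pos())
```

```text
mark [325.7 112.6] 0.83 [ 0.5299 -0.2054  0.095 ]
stand [306.3 129.8] 0.58 [ 0.5472 -0.2248  0.095 ]
[ 0.60003578 -0.20953247  0.29009439] 18.375 [ 14.82373695  28.07139577   0.38791514  85.87886083  -0.19895106
  66.04732086 105.24596378]
```

View pics/w5.png

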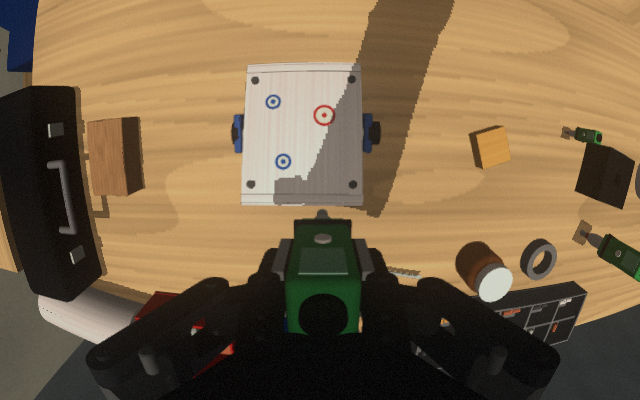

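Run:
```python
import pickle; from h import *
p,o,s=pickle.load(open("w5.pkl","rb")); p3,o3,s3=pickle.load(open("w3.pkl","rb"))
cv2.imwrite("pics/z5.png",cv2.resize(s["img"][55:215,230:380],None,fx=3.75,fy=3.75,interpolation=cv2.INTER_CUBIC)[:,:,::-1])
cv2.imwrite("pics/z3.png",cv2.resize(s3["img"][105:290,20:130],None,fx=3.24,fy=3.24,interpolation=cv2.INTER_CUBIC)[:,:,::-1])
a,b=pickle.load(open("g5.pkl","rb")); S=pickle.load(open("s0.pkl","rb"))
c=[]
for im in (a,b):
    x,y=proj(im,[0.55,-.225,.09])[0].astype(int); print(x,y); c.append(cv2.resize(im["img"][y-45:y+45,x-45:x+45],(400,400),interpolation=cv2.INTER_CUBIC))
cv2.imwrite("pics/zg.png",np.hstack(c)[:,:,::-1])
```

```text
331 175
248 196
```

View pics/z5.png

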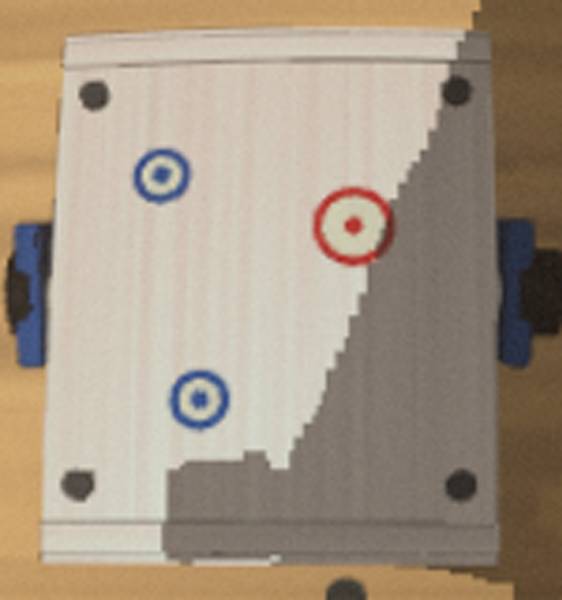

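View pics/z3.png

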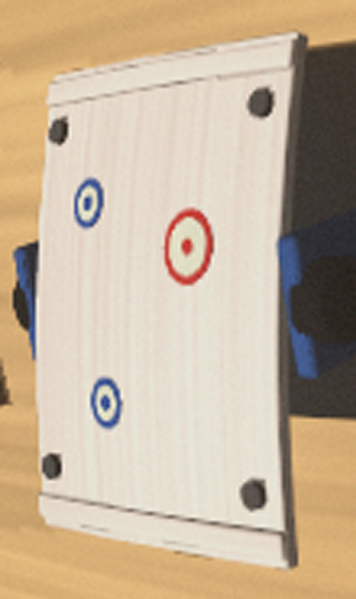

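View pics/zg.png

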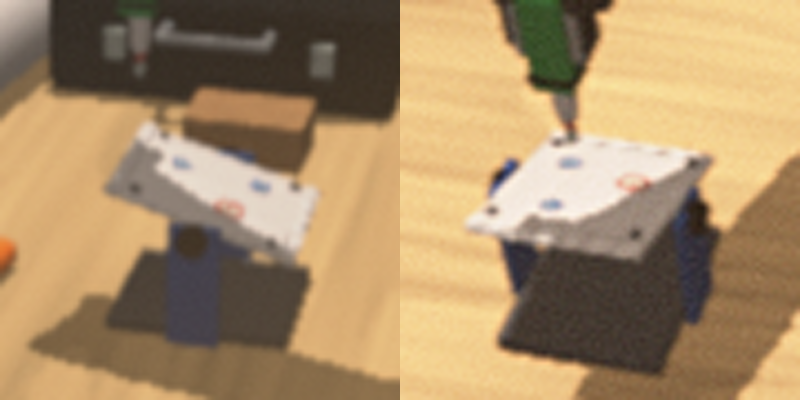

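```bash
cat > fit.py <<'E'
import pickle; from h import *
from scipy.optimize import least_squares
from scipy.spatial.transform import Rotation as Rr
p5,o5,s5=pickle.load(open("w5.pkl","rb")); p3,o3,s3=pickle.load(open("w3.pkl","rb"))
a,b=pickle.load(open("g5.pkl","rb"))
names=["mark","b1","b2","sTL","sTR","sBL","sBR","TL","TR","BR","BL"]
z5=np.array([(353,226),(162,175),(199,400),(94,95),(457,90),(78,485),(461,485),(66,38),(489,33),(497,563),(42,561)],float)
z3=np.array([(187,246),(88,203),(106,402),(58,130),(262,101),(51,466),(254,494),(50,73),(300,35),(288,566),(40,519)],float)
u5=(z5+.5)/3.75-.5+[230,55]; u3=(z3+.5)/3.24-.5+[20,105]
ua=(np.array([229,208])+.5)*90/400-.5+[331-45,175-45]; ub=(np.array([234,182])+.5)*90/400-.5+[248-45,196-45]
W=np.array([2,2,2,1,1,1,1,.7,.7,.7,.7])[:,None]
def unpack(v):
    R=Rr.from_euler("ZYX",[v[3],v[4],v[5]]).as_matrix()  # yaw, tilt about y, roll
    L=np.zeros((11,3)); L[0,:2]=(-.015,.022); L[1:7,:2]=v[6:18].reshape(6,2); L[3:7,2]=v[18]
    L[7:,:2]=np.array([(-75,-60),(-75,60),(75,60),(75,-60)])/1e3
    return R,v[:3]+L@R.T
def res(v,full=False):
    R,X=unpack(v)
    r5=wrist_proj(s5,X,np.array(p5),o5)-u5; r3=wrist_proj(s3,X,np.array(p3),o3)-u3
    ra=proj(a,X[0])[0]-ua; rb=proj(b,X[0])[0]-ub
    if full: return R,X,r5,r3,ra,rb
    return np.r_[(r5*W).ravel(),(r3*W).ravel(),.5*ra,.5*rb,v[5]*20,(v[18]-.003)*300]
v0=np.r_[.545,-.225,.095,0,-.37,0,[-.02,-.03,.03,-.02,-.05,-.045,-.05,.045,.055,-.045,.055,.045],.003]
f=least_squares(res,v0,loss="soft_l1"); R,X,r5,r3,ra,rb=res(f.x,True)
print("centre",f.x[:3].round(4),"yaw,tilt,roll rad",f.x[3:6].round(4),"h",f.x[18]); print("mark",X[0].round(4),"normal",R[:,2].round(4))
for n,i,j in zip(names,r5,r3): print(n,i.round(1),j.round(1))
print(ra.round(1),rb.round(1)); J=f.jac; C=np.linalg.pinv(J.T@J); print("sd",np.sqrt(np.diag(C))[:6].round(4))
np.savez("panel.npz",R=R,mark=X[0])
E
python3 fit.py
```

```text
centre [ 0.5463 -0.2295  0.0993] yaw,tilt,roll rad [-0.0067 -0.2959 -0.0093] h 0.001545315091072249
mark [ 0.5321 -0.2074  0.0947] normal [-0.2915  0.0113  0.9565]
mark [-0.1 -0. ] [ 0.3 -0. ]
b1 [-0.   0.1] [ 0.1 -0. ]
b2 [ 0.  -0.1] [-0.1  0.1]
sTL [ 0.1 -0.3] [-0.1  0.2]
sTR [-0. -0.] [0.1 0. ]
sBL [ 0.  -0.1] [-0.   0.1]
sBR [ 0. -0.] [-0.  0.]
TL [-0.3 -1.4] [0.6 0.1]
TR [ 0.1 -0.8] [-0.4 -1.6]
BR [-0.1  0.8] [-0.1  1.2]
BL [-0.9  0.3] [0.5 1.4]
[-1.   0.7] [0.2 1.1]
sd [0.0003 0.0004 0.0005 0.0071 0.0099 0.0114]
```

```bash
sed 's/.7,.7,.7,.7\]/.01,.01,.01,.01]/;s/panel.npz/panel2.npz/' fit.py > fit2.py; python3 fit2.py | grep -v "^[bsTB]"; sed 's/\[(-75,-60),(-75,60),(75,60),(75,-60)\]/[(-73.5,-60),(-73.5,60),(73.5,60),(73.5,-60)]/;s/panel.npz/panel2.npz/' fit.py > fit2.py; python3 fit2.py | grep -v "^[bs]"
```

```text
centre [ 0.5461 -0.2296  0.0995] yaw,tilt,roll rad [-0.0174 -0.2926 -0.0005] h 0.0013133372187258375
mark [ 0.5321 -0.2074  0.0951] normal [-0.2884  0.0055  0.9575]
mark [-0.1 -0.1] [0.1 0. ]
[-1.   0.6] [0.2 1. ]
centre [ 0.5463 -0.2294  0.0995] yaw,tilt,roll rad [-0.0069 -0.2932 -0.0068] h 0.0013315917374826438
mark [ 0.5322 -0.2073  0.0951] normal [-0.289   0.0087  0.9573]
mark [ 0. -0.] [0.2 0.1]
TL [-0.3 -0.2] [0.3 1.5]
TR [0.3 0.3] [-0.9 -0. ]
BR [ 0.  -0.7] [-0.3 -0.3]
BL [-0.8 -1.1] [0.5 0.1]
[-1.1  0.7] [0.3 1. ]
```

```bash
cat >> h.py <<'E'
def ori_panel(n):
    z=-np.asarray(n)/np.linalg.norm(n); x=-(np.array([1,0,0])-z[0]*z); x/=np.linalg.norm(x); return np.c_[x,np.cross(z,x),z]
N=np.array([-.289,.005,.9573]); M=np.array([.5321,-.2074,.095]); L=.0961
E
python3 - <<'E'
from station import r; from h import *; import pickle
p,o,s=pickle.load(open("w5.pkl","rb")); print("tip pred",wrist_proj(s,p+o@[0,0,L],p,o),"ballcentre",wrist_proj(s,p+o@[0,0,L-.004],p,o))
O=ori_panel(N); n=O[:,2]*-1
P=M+n*(L+.03); print(P,r.inverse_kinematics(P,O))
r.servo_line(P+[0,0,.03],O,v=0.15); r.servo_line(P,O,v=0.1); r.wait(0.4)
p,o=r.current_eef_pos(),r.current_orientation(); s=r.snapshot("wrist"); pickle.dump((p,o,s),open("w6.pkl","wb")); cv2.imwrite("pics/w6.png",s["img"][:,:,::-1])
t=r.snapshot("side"); u=r.snapshot("scene"); pickle.dump((t,u),open("g6.pkl","wb"))
print(p-P,(o-O).round(4).max(),r.current_ft_force(),r.current_t())
c=[]
for im in (t,u):
    x,y=proj(im,[0.54,-.22,.11])[0].astype(int); c.append(cv2.resize(im["img"][y-40:y+40,x-40:x+40],(400,400),interpolation=cv2.INTER_CUBIC))
cv2.imwrite("pics/g6.png",np.hstack(c)[:,:,::-1])
E
```

```text
tip pred [[321.08191987 210.38994628]] ballcentre [[321.05623066 212.10408287]]
[ 0.49565654 -0.20676949  0.21571738] [ 25.44358468  17.9549902   -5.50115006 119.30667836  -8.40711143
  27.19084104 117.44389036]
[ 1.02957133e-04 -5.61942521e-05  3.34959175e-04] 0.0005 [-0.78034412  0.36727503 -1.23463514] 20.2833
```

View pics/w6.png

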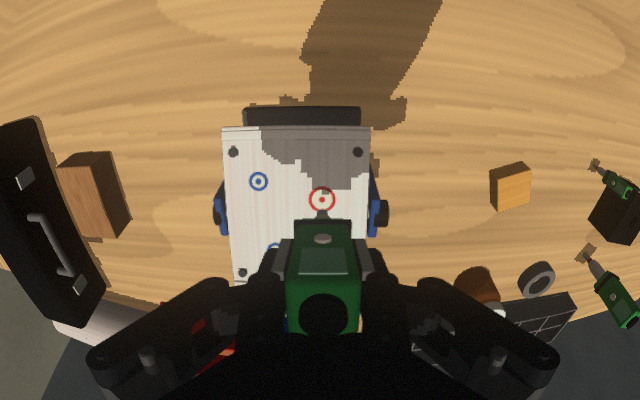

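View pics/g6.png

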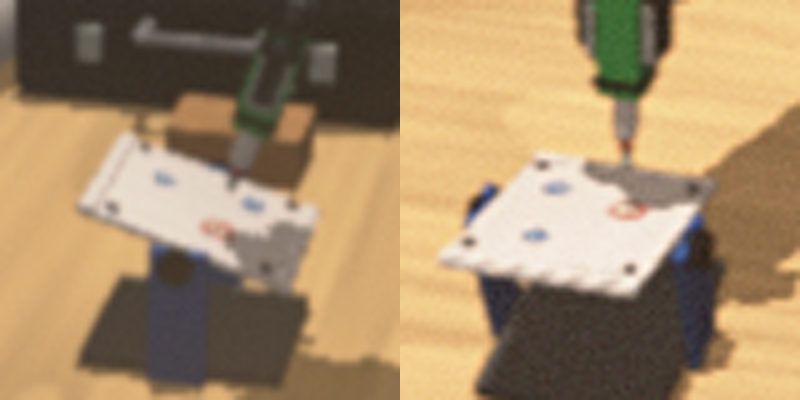

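Run:
```python
import pickle; from h import *
p,o,s=pickle.load(open("w6.pkl","rb"))
im=cv2.resize(s["img"][115:235,215:380],None,fx=4.5,fy=4.5,interpolation=cv2.INTER_CUBIC)
q=lambda X:tuple(np.round((wrist_proj(s,X,p,o)[0]-[215,115]+.5)*4.5-.5).astype(int))
print("tip",q(p+o@[0,0,L]),"ball",q(p+o@[0,0,L-.004]),"mark",q(M))
cv2.imwrite("pics/z6.png",im[:,:,::-1])
```

```text
tip (np.int64(479), np.int64(432)) ball (np.int64(479), np.int64(440)) mark (np.int64(480), np.int64(380))
```

View pics/z6.png

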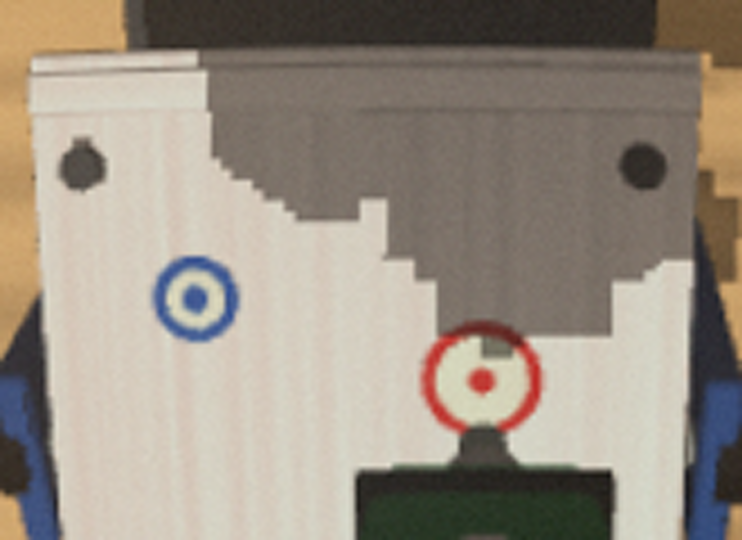

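Run:
```python
from station import r; from h import *; import pickle
O=ori_panel(N); n=-O[:,2]; M2=M+O[:,0]*.0011-O[:,1]*.0004
def F(k):
    a=[]
    for _ in range(k): a.append(r.current_ft_force()@n); r.wait(0.04)
    return np.mean(a)
r.servo_line(M2+n*(L+.006),O,v=0.05); r.wait(0.4); b=F(20); print("base",b,r.current_t())
for d in (.002,0,-.002,-.004):
    P=M2+n*(L+d); r.servo_line(P,O,v=0.02); r.wait(0.2); f=F(8)-b
    print(d,f.round(2),((r.current_eef_pos()-P)@n).round(5),r.current_t())
    if f>2.6: break
f=F(15)-b; print("final",f)
p,o=r.current_eef_pos(),r.current_orientation(); s=r.snapshot("wrist"); pickle.dump((p,o,s),open("w7.pkl","wb"))
t=r.snapshot("side"); u=r.snapshot("scene"); pickle.dump((t,u),open("g7.pkl","wb"))
c=[cv2.resize(s["img"][150:250,270:370],(400,400),interpolation=cv2.INTER_CUBIC)]
for im in (t,u):
    x,y=proj(im,[0.53,-.207,.11])[0].astype(int); c.append(cv2.resize(im["img"][y-30:y+30,x-30:x+30],(400,400),interpolation=cv2.INTER_CUBIC))
cv2.imwrite("pics/g7.png",cv2.resize(np.hstack(c),(800,267))[:,:,::-1]); np.save("base.npy",b)
```

```text
base -1.3891849386041033 22.15
0.002 -0.01 4e-05 23.0333
0 1.2 4e-05 23.8167
-0.002 1.46 1e-05 24.6
-0.004 2.14 0.0 25.3833
final 2.0087792289940953
```

View pics/g7.png

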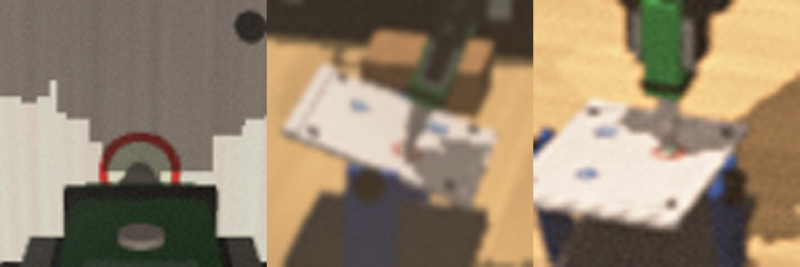

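Run:
```python
from station import r; from h import *; import pickle
O=ori_panel(N); n=-O[:,2]; M2=M+O[:,0]*.0011-O[:,1]*.0004; b=np.load("base.npy")
p,o,s=pickle.load(open("w7.pkl","rb"))
x0,y0,k=295,180,12
im=cv2.resize(s["img"][y0:y0+45,x0:x0+55],None,fx=k,fy=k,interpolation=cv2.INTER_CUBIC)
q=lambda X:np.round((wrist_proj(s,X,p,o)-[x0,y0]+.5)*k-.5).astype(int)
th=np.linspace(0,2*np.pi,60)[:,None]
cv2.polylines(im,[q(M+.011*(np.cos(th)*O[:,0]+np.sin(th)*O[:,1]))],True,(0,255,255),1)
# ball silhouette if tip at mark
c=M+n*.004; C=o@s["tool_from_camera"][:3,3]+p; v=c-C; v/=np.linalg.norm(v); e=np.cross(v,[0,0,1]);e/=np.linalg.norm(e);g=np.cross(v,e)
cv2.polylines(im,[q(c+.004*(np.cos(th)*e+np.sin(th)*g))],True,(0,255,0),1)
cv2.imwrite("pics/z7.png",im[:,:,::-1])
```

```text
(no output)
```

View pics/z7.png

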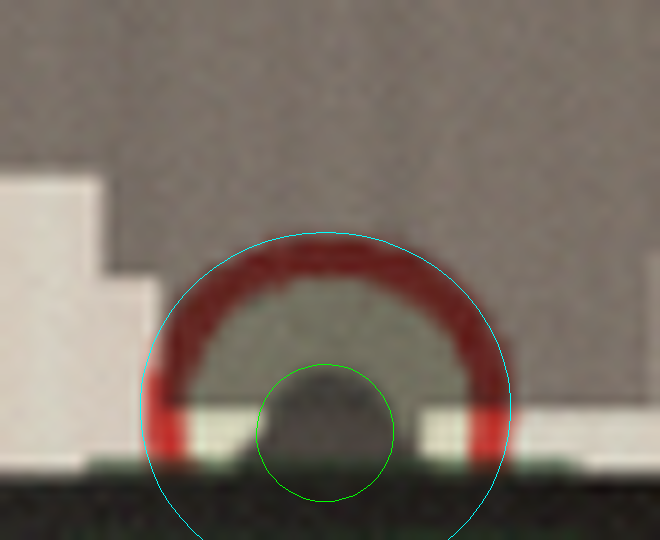

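Run:
```python
from station import r; from h import *; import pickle
O=ori_panel(N); n=-O[:,2]; M2=M+O[:,0]*.0011-O[:,1]*.0004; b=np.load("base.npy")
P=M2+n*(L-.0058); r.servo_line(P,O,v=0.01); r.wait(0.4)
a=[]
for _ in range(25): a.append(r.current_ft_force()); r.wait(0.04)
a=np.array(a); print("Fn",(a@n).mean()-b,"F",a.mean(0),((r.current_eef_pos()-P)*1e3).round(2),r.current_finger_gap(),r.current_wrist_torque(),r.current_t())
p,o=r.current_eef_pos(),r.current_orientation(); s=r.snapshot("wrist"); pickle.dump((p,o,s),open("w8.pkl","wb"))
t=r.snapshot("side"); u=r.snapshot("scene"); pickle.dump((t,u),open("g8.pkl","wb"))
c=[]
for im in (t,u):
    x,y=proj(im,[0.53,-.207,.11])[0].astype(int); c.append(cv2.resize(im["img"][y-25:y+25,x-25:x+25],(400,400),interpolation=cv2.INTER_CUBIC))
cv2.imwrite("pics/g8.png",np.hstack(c)[:,:,::-1]); cv2.imwrite("pics/w8.png",s["img"][:,:,::-1])
```

```text
Fn 2.532684404136843 F [-0.07584088 -0.56612171  1.17454769] [-0.01 -0.01  0.  ] 0.31873422524482814 [-0.19156639  0.19621086 -0.0650237 ] 27.9333
```

View pics/g8.png

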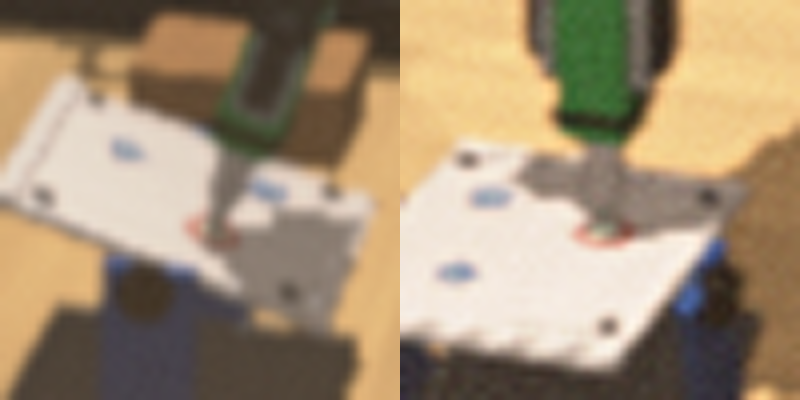

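View pics/w8.png

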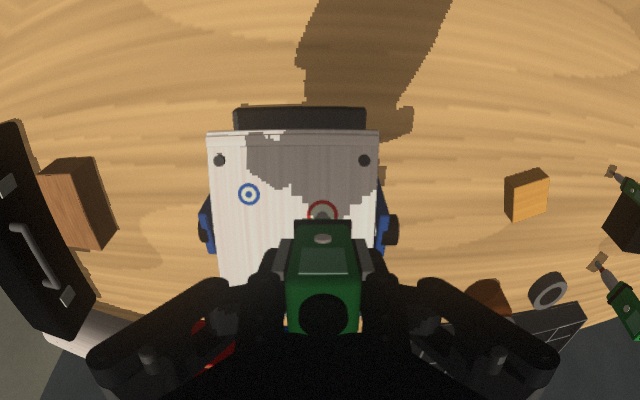

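Run:
```python
from station import r
r.finish_job(); print(r.current_t())
```

```text
the job is handed in; nothing more can be done
the job is handed in; nothing more can be done
```

The job is handed in at about 28 s of the 51 s allowed. The arm is still holding the middle-sized probe, with its tip pressed on the red-ringed spot.

- **Brass block:** I took the probe from the black holder and pressed it upright near the centre of the block for over 1 s. By arm position the tip went in 6.0 mm. The net force was 2.9 N, a little over the nominal 2.5 N, which would mean about 7.5 mm. The two disagree slightly, and I went by the position.
- **Panel:** I measured the tilt at about 0.29 rad and approached along the panel's normal, to within about 0.6°. From the point of contact (found by force, to about 0.5 mm) the tip is in about 6 mm, with a net force of 2.53 N.
- **Last pictures:** The tip sits inside the red ring in the side and scene views. The close wrist view, taken about 2 mm before the final push, put it within about 1 mm of the centre. No red shows on the tip, and the grip is unchanged. I saw no movement of the panel or the other things, though I did not measure the panel again after pressing.

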